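Shut the balance's draught shield and tare it

ROBOT

A 6-joint arm with a two-finger parallel gripper is mounted at the origin on the work surface. World frame = base frame: x ahead of the robot, y to its left, z up, the work surface at z = 0. Lengths are in m, angles in rad, forces in N, time in s.
With the tool pointing down it reaches from about 0.375 to 0.75 m from the base axis. Payload 9 kg.
Tool frame: the origin (TCP) lies midway between the tips of the shut fingers; the grasp point (between the pads) lies 19 mm behind it; z points along the fingers, y is the direction in which the jaws open and shut (so a half turn about z gives the same grasp; the last joint's range is limited). The gripper opens to 85 mm and grips with 20 to 120 N. Pads are 22 mm wide; open, the fingers measure 114 mm over their backs; the gripper's body (76 mm by 85 mm) begins 54 mm behind the grasp point. The pads swing forward as they close: fully open they stand 13 mm farther back than shut.
Start: joints at [-1.373, 0.104, 0.097, 1.564, 0, 1.353], TCP at [0.242, -0.549, 0.231] pointing down, gripper open.
Joint ranges: [-2.99, 2.99], [-0.84, 1.86], [-1.1, 1.16], [-1.84, 2.11], [-1.51, 1.56], [-3.14, 3.14]. Speed limits (rad/s): [2.22, 2.22, 2.57, 3.14, 3.14, 3.14].

INTERFACE

Orientations are given as a unit quaternion [x, y, z, w].
In Python, from cell import r gives the robot as it stands. Calls block until the motion is done:
- r.goto(position, orientation): joint-space move of the TCP to a pose.
- r.move_linear(position, orientation=None, v=0.15): straight line of the TCP; orientation=None keeps the orientation; v is the mean speed in m/s.
- r.goto_joints(angles): joint-space move.
- r.gripper_to(opening): finger opening in m; the grip force is fixed at half the most; returns when the fingers have stopped.
- r.wait(seconds).
- r.inverse_kinematics(position, orientation): joint angles nearest the present ones, or None.
- r.state(): the state.
- r.snapshot(name): name is "scene" or "top" or "wrist"; returns a dict with "pixels" (480x640x3 uint8, blue, green, red), "depth" (480x640 float32, m along the optical axis (not along the pixel's ray), 0 where there is no reading), "fx", "fy", "cx", "cy" (pixels), "rvec" (rotation vector, rad) and "tvec" (3), from world to camera coordinates, as OpenCV has them; the wrist camera has in their place "T_tool_cam" (4x4, takes a point from camera to tool coordinates, whose origin is the TCP and whose axes are the flange's). Camera axes: x right, y down, z forward; pixel columns grow to the right and rows downward; lengths in m; the calibration is good to about 2 mm. The wrist camera is an equidistant fisheye: a pixel r from the principal point sees the ray r / f radians off the axis. A picture is of the moment at which its call begins: read the wrist's pose just before it.
A pose or a line that the arm cannot do raises r.Unreachable and nothing moves.
- r.hand_in(): hands the job in, once; it reports no verdict.
The state is a dict: "time": time; "joint_pos": joint angles; "joint_velocities": joint speeds; "joint_efforts": joint torques, N m; "eef_pos": TCP position; "ee_rot": TCP orientation; "contact_force": force on the tool from outside, world axes, zero at the start; "wrist_torque": the same for the moment, N m; "width": finger opening in m.
Only numpy, scipy, OpenCV 4.12 (cv2) and the standard library are available. Lean on these libraries where they do the work, as an engineer would, in place of code of your own. Each camera call takes 0.05 s, during which the arm holds its last target.

TASK

The laboratory balance stands with its draught shield open and a beaker on its pan. With the fingertips only, push the sliding top panel (blue tab) and the sliding side door (orange tab) of the shield fully shut, and only then press the green tare button all the way down and let it go. Grasp and lift nothing, do not press the red button, and leave the beaker and everything else on the bench where it stands.

Things in the scene. Friction and masses are not known exactly. Their poses are not given: they have to be found in the camera images.
- balance: Grey balance, fixed, yaw up to 0.3. Origin on the bench (z 0) under the chamber; x to its rear, y to its left, z up. In this frame, mm: base x -205 to 160, y -100 to 100, 55 high, its front a flat deck with display and buttons; clear chamber x -77 to 85, y -85 to 87, top z 165; solid tower behind it to x 160. The sliding top panel is the chamber's roof, the side door its left wall.
- top_panel (a joint): Sliding roof panel, clear with white rim, upper face at z 172. Value = how far open, m: 0 fully shut (panel forward), up to 0.085 open (panel slid back along the balance's +x). A push of about 2 N moves it; it stays where it is left and has a hard stop at 0. Starts 0.035 to 0.08.
- top_tab (a point): Middle of the upper edge of the blue tab standing on the top panel near its front edge; moves with it. Tab 12 thick along the balance's x, 70 wide along y, 28 high (z 172 to 200). Push on its rear (+x) face towards the balance's front to shut the panel.
- side_door (a joint): Sliding left side door, clear with white rim, outer face at y 91, z 60 to 160. Value = how far open, m: 0 fully shut (door forward), up to 0.085 open (slid back along the balance's +x). A push of about 2 N moves it; it stays where it is left and has a hard stop at 0. Starts 0.035 to 0.08.
- side_tab (a point): Middle of the upper edge of the orange tab that sticks out sideways (+y) from the side door near its front edge; moves with it. Tab 12 thick along the balance's x, 36 wide along y (from the door's face y 91 out to y 127), 60 high (z 105 to 165). Free space below, behind and outside it. Push on its rear (+x) face towards the balance's front.
- tare_button (a joint): Green tare button on the deck, left. Value = how far down, m: 0 up, 0.006 fully down; springs back; about 4 N takes it fully down.
- tare_button_top (a point): Middle of the top of the green button's cap (26 diameter), pressed straight down. 165 in front of the balance's origin and 45 to its left.
- power_button (a joint): Red power button, same kind, not to be pressed. Value: 0 up, 0.006 fully down.
- power_button_top (a point): Middle of the top of the red button's cap, 90 to the right of the green one.
- beaker: Amber glass beaker, 44 wide, 55 high, loose on the weighing pan inside the chamber. Origin: centre of its underside.
- flask_a: Aluminium flask with red cap, 80 diameter, 199 high, loose, standing to the left or right of the balance. Origin: centre of its underside.
- flask_b: A second, equal aluminium flask. Origin: centre of its underside.
- wash_bottle: White wash bottle with red cap and thin spout, 68 diameter, 205 high with the spout, loose. Origin: centre of its underside.
- pen: Pink pen, 140 long along its x axis, 10 thick, lying loose to the left front of the balance. Origin: middle of its underside.
- petri_dish: Petri dish, 90 diameter, 19 high, loose. Origin: centre of its underside.
- weight: Brass calibration weight, 32 diameter, 58 high with its knob, loose. Origin: centre of its underside.

How it is judged:
By the outcome, as a careful person would: the job done as asked, in the order asked, and still so for the second after the job is handed in, with the robot touching nothing.
It also fails if it takes over 53 s, if anything falls off the work surface, if the arm or the gripper's body presses on something with over 40 N, if the wrist force passes 120 N, or if a joint passes its speed limit or range.

## Working session

There is one attempt and no reset: what is moved stays moved. The work goes in short steps, each a Python script; the robot and the scene stay as the last script left them, time stands still between calls to the robot, and variables do not carry over. Pictures are saved under pics/ and viewed, and the job is handed in when it is done.

```bash
ls; mkdir -p pics; python3 - <<'E'
from cell import r
import cv2,numpy as np,pickle
d={}
for n in ("scene","top"):
    s=r.snapshot(n); cv2.imwrite(f"pics/{n}0.png",s["pixels"]); d[n]=s
    print(n,s["fx"],s["cx"],s["cy"],s["rvec"],s["tvec"])
pickle.dump(d,open("s0.pkl","wb"))
st=r.state();print(st["time"],st["eef_pos"],st["ee_rot"],st["width"])
E
```

```text
pics
scene 506.33663946549154 322.3502373170037 240.99145979130873 [ 0.87435535  2.49872469 -1.10492007] [ 0.35564278 -0.08940557  1.47567793]
top 574.3276126308556 325.8821772232616 233.77447568953588 [ 2.17512862 -2.17307573  0.12855317] [-0.02085853  0.47570579  1.72080101]
0.1 [ 0.24229607 -0.54858595  0.23062614] [ 9.78467193e-01  2.06401603e-01  1.51148026e-05 -5.75269220e-04] 0.08531331387660537
```

View pics/scene0.png

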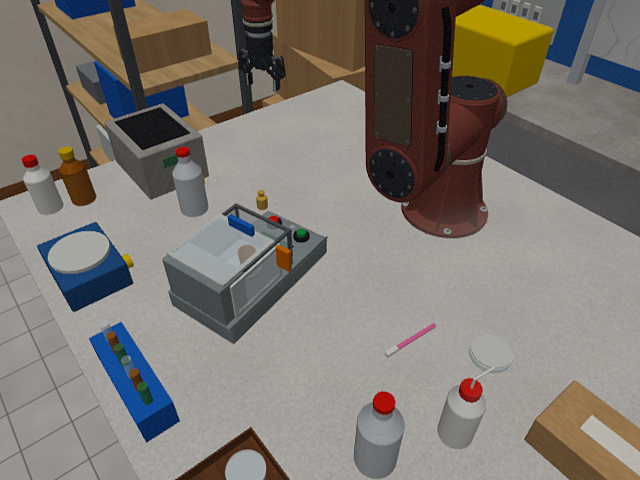

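View pics/top0.png

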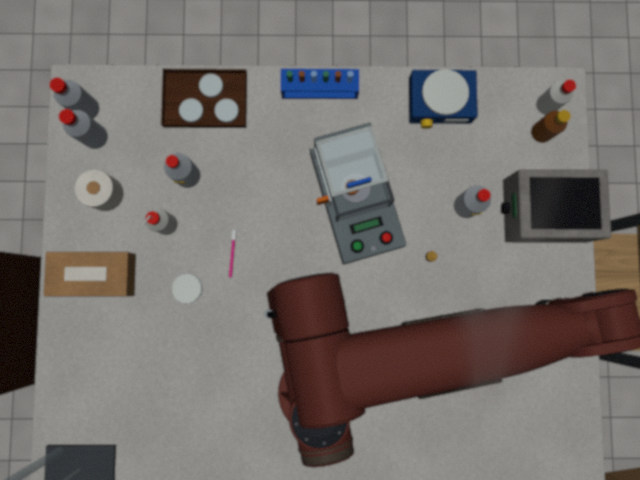

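The overhead view shows the balance in the middle, with green at (358,246), red at (387,238), the blue tab at (359,182) and the orange tab at (322,200). There is a flask to its right at about (475,200), and the left side is clear. Next I measure these by colour and depth.

```bash
cat > h.py <<'E'
import cv2,numpy as np
def cam(s):
    K=np.array([[s["fx"],0,s["cx"]],[0,s["fy"],s["cy"]],[0,0,1]]);R=cv2.Rodrigues(np.array(s["rvec"]))[0];return K,R,np.array(s["tvec"])
def pts(s,mask):
    K,R,t=cam(s);v,u=np.nonzero(mask&(s["depth"]>0));z=s["depth"][v,u]
    p=np.linalg.inv(K)@np.vstack([u,v,np.ones_like(u)])*z
    return (R.T@(p-t[:,None])).T,u,v
def proj(s,P):
    K,R,t=cam(s);q=K@(R@np.asarray(P,float).T+t[:,None]);return (q[:2]/q[2]).T
def hsvmask(s,lo,hi,box):
    h=cv2.cvtColor(s["pixels"],cv2.COLOR_BGR2HSV);m=cv2.inRange(h,np.array(lo),np.array(hi))>0
    b=np.zeros_like(m);x0,y0,x1,y1=box;b[y0:y1,x0:x1]=1;return m&b
C={"green":((50,120,40),(75,255,255)),"red":((0,150,90),(4,255,255)),"blue":((105,150,60),(125,255,255)),"orange":((8,180,120),(16,255,255))}
B={"top":(305,120,410,265),"scene":(160,200,330,340)}
E
python3 - <<'E'
import pickle;from h import *
d=pickle.load(open("s0.pkl","rb"))
for n in d:
  for c in C:
    p,u,v=pts(d[n],hsvmask(d[n],*C[c],B[n]))
    if len(u): print(n,c,len(u),np.mean(u).round(1),np.mean(v).round(1),"med",np.median(p,0).round(4),"min",np.percentile(p,5,0).round(3),"max",np.percentile(p,95,0).round(3))
s=d["top"];m=s["pixels"][110:270,300:420];cv2.imwrite("pics/topcrop.png",cv2.resize(m,None,fx=5,fy=5)[:600*1])
s=d["scene"];m=s["pixels"][195:345,155:335];cv2.imwrite("pics/scrop.png",cv2.resize(m,None,fx=4,fy=4))
E
```

```text
scene green 77 300.8 232.8 med [ 0.4379 -0.1094  0.0769] min [ 0.429 -0.122  0.068] max [ 0.446 -0.102  0.08 ]
scene red 42 273.9 218.3 med [ 0.4608 -0.1965  0.0789] min [ 0.451 -0.208  0.074] max [ 0.523 -0.105  0.167]
scene blue 285 240.7 224.8 med [ 0.6042 -0.1061  0.1936] min [ 0.593 -0.139  0.178] max [ 0.614 -0.078  0.203]
scene orange 81 282.6 251.1 med [ 0.5614 -0.0088  0.1645] min [ 0.553 -0.024  0.122] max [0.569 0.006 0.168]
top green 192 363.1 232.9 med [ 0.4928 -0.1238  0.0616] min [ 0.426 -0.17   0.052] max [ 0.511 -0.103  0.08 ]
top red 62 386.2 236.9 med [ 0.4612 -0.1972  0.0771] min [ 0.45  -0.209  0.067] max [ 0.473 -0.188  0.083]
top blue 77 358.3 182.2 med [ 0.6009 -0.1072  0.1994] min [ 0.592 -0.135  0.192] max [ 0.61  -0.082  0.207]
top orange 29 322.2 198.9 med [ 0.5598 -0.0076  0.1659] min [ 0.554 -0.019  0.16 ] max [0.565 0.004 0.171]
```

View pics/scrop.png

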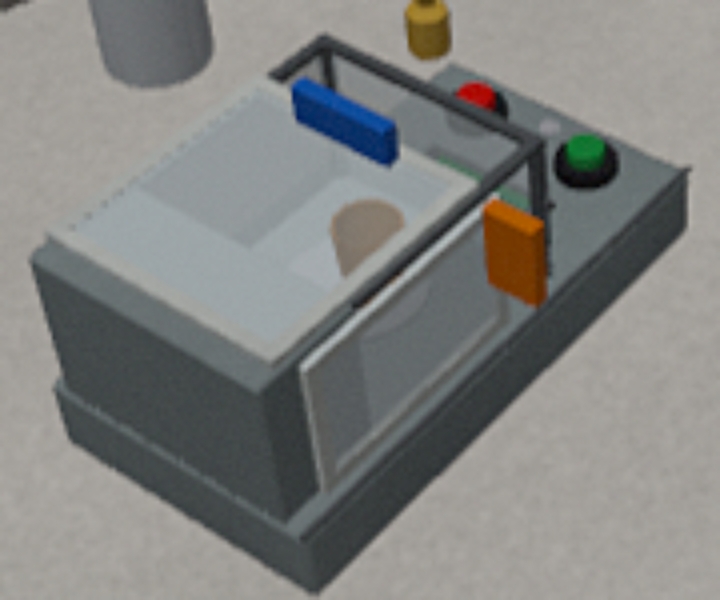

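```bash
cat >> h.py <<'E'
def RB(y): return np.array([[np.cos(y),-np.sin(y),0],[np.sin(y),np.cos(y),0],[0,0,1]])
E
python3 - <<'E'
import pickle;from h import *
d=pickle.load(open("s0.pkl","rb"))
for n in d:
  s=d[n]
  for c in("green","red"):
    m=hsvmask(s,*C[c],B[n]); p,u,v=pts(s,m)
    g=np.array([.437,-.111]) if c=="green" else np.array([.461,-.197])
    k=(np.hypot(*(p[:,:2]-g).T)<.025)&(p[:,2]>.07); print(n,c,k.sum(),p[k].mean(0).round(4),np.percentile(p[k,2],[50,90]).round(4))
O=np.array([.609,-.111,0]);yw=.257
np.save("pose.npy",[*O[:2],yw])
loops=[[(-.205,-.1,.055),(.16,-.1,.055),(.16,.1,.055),(-.205,.1,.055)],[(-.077,-.085,.165),(-.077,.087,.165),(.16,.087,.165),(.16,-.085,.165)],[(-.205,-.1,0),(.16,-.1,0),(.16,.1,0),(-.205,.1,0)]]
for n in d:
  im=d[n]["pixels"].copy();f=4;x0,y0,x1,y1={"top":(300,110,420,270),"scene":(155,195,335,345)}[n]
  im=cv2.resize(im[y0:y1,x0:x1],None,fx=f,fy=f)
  for l in loops:
    q=proj(d[n],(RB(yw)@np.array(l).T).T+O); q=((q-[x0,y0]+.5)*f).astype(int); cv2.polylines(im,[q],True,(255,0,255),1)
  cv2.imwrite(f"pics/ov_{n}.png",im[:600])
from cell import r
s=r.snapshot("wrist");print(s["T_tool_cam"].round(3) if hasattr(s["T_tool_cam"],"round") else s["T_tool_cam"])
# flask / others positions
s=d["top"];p,u,v=pts(s,np.ones((480,640),bool));
k=(p[:,2]>.185)&(p[:,2]<.22)&(u>440)&(u<495)&(v>180)&(v<220);print("flask",p[k].mean(0))
E
```

```text
scene green 66 [ 0.4374 -0.1107  0.0768] [0.0776 0.0802]
scene red 37 [ 0.4592 -0.1975  0.0785] [0.0787 0.0811]
top green 59 [ 0.4359 -0.1099  0.0761] [0.0757 0.0808]
top red 55 [ 0.4619 -0.1968  0.0774] [0.0774 0.0815]
[[-0.    -0.949 -0.316  0.082]
 [ 1.    -0.001  0.001  0.001]
 [-0.001 -0.316  0.949 -0.144]
 [ 0.     0.     0.     1.   ]]
flask [ 0.5675627  -0.45278317  0.19852694]
```

View pics/ov_top.png

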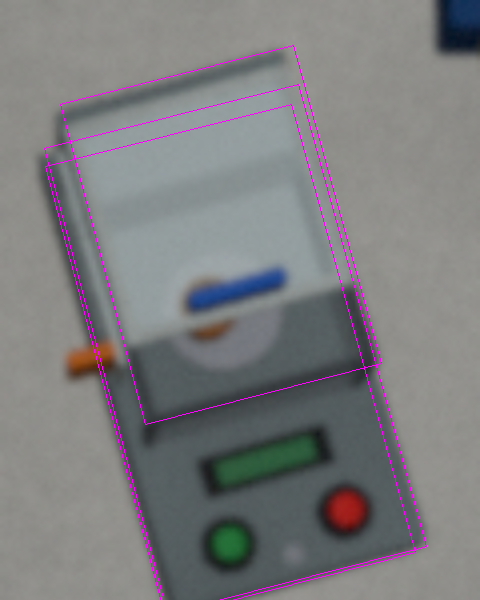

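View pics/ov_scene.png

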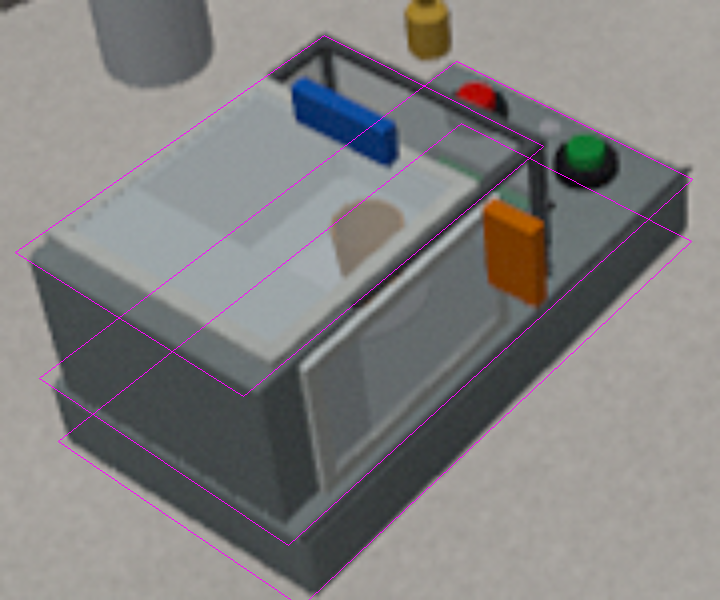

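The model outline fits both images to a few mm at the deck, and both cameras agree on the buttons. I'll approach behind the blue tab with the jaws shut and the wrist camera turned towards the balance's front.

```bash
cat >> h.py <<'E'
from cell import r
ox,oy,yw=np.load("pose.npy")
a=yw+np.pi
Q=[float(np.cos(a/2)),float(np.sin(a/2)),0.,0.]
def W(x,y,z): return (RB(yw)@np.array([x,y,z])+[ox,oy,0]).tolist()
def st():
    s=r.state();p=RB(yw).T@(np.array(s["eef_pos"])-[ox,oy,0]);f=RB(yw).T@np.array(s["contact_force"]);return s["time"],p.round(4),f.round(1)
def push(x0,x1,y,z,step=.004,v=.06,lim=9):
    x=x0
    while x>x1:
        x-=step; r.move_linear(W(x,y,z),v=v); t,p,f=st()
        if f[0]>lim: print("stop",t,p,f); return x
    print("end",t,p,f); return x
E
python3 - <<'E'
from h import *
print(st())
r.gripper_to(0.0)
p=r.state()["eef_pos"]; r.move_linear([p[0],p[1],.33],v=.2); print(st())
r.goto(W(.033,.002,.29),Q); print(st(),r.state()["joint_pos"])
r.move_linear(W(.033,.002,.183),v=.12); print(st())
s=r.snapshot("scene");cv2.imwrite("pics/s1.png",cv2.resize(s["pixels"][140:340,120:360],None,fx=3,fy=3))
E
```

```text
(0.15, array([-0.4659, -0.33  ,  0.2307]), array([ 0.2, -0.3, -0.2]))
(1.5583, array([-0.4659, -0.3303,  0.329 ]), array([ 0.1,  0.7, -0.7]))
(3.7083, array([0.0326, 0.0013, 0.2899]), array([ 0.7, -0.5, -0.5])) [-3.58316636e-01  2.83435903e-01  4.04979077e-01  1.69251134e+00
 -1.40228327e-04 -6.13689629e-01]
(4.75, array([0.0334, 0.0017, 0.1841]), array([-0.6, -0.6,  0.6]))
```

View pics/s1.png

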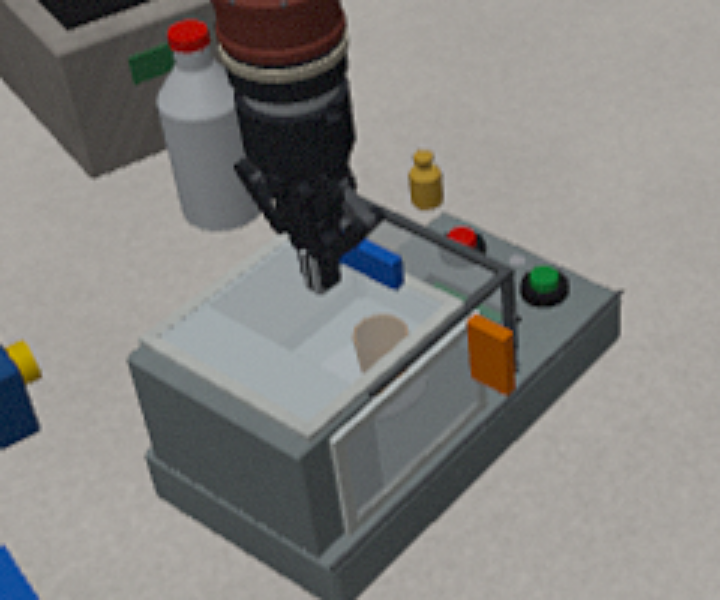

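The shut fingertips are behind the blue tab with clearance, just above the roof. Now I push it.

```bash
python3 - <<'E'
from h import *
r.move_linear(W(.018,.002,.183),v=.08);print(st())
x=push(.018,-.085,.002,.183)
r.wait(.1);print(st(),x)
s=r.snapshot("scene");cv2.imwrite("pics/s2.png",cv2.resize(s["pixels"][140:340,120:360],None,fx=3,fy=3))
E
```

```text
(5.1333, array([0.0182, 0.0018, 0.1837]), array([-0.3,  0.2, -0. ]))
stop 9.6333 [-0.0519  0.002   0.1831] [13.9 -0.  -6.3]
(9.7333, array([-0.0519,  0.002 ,  0.1831]), array([14.6, -0.6, -5.9])) -0.05400000000000002
```

View pics/s2.png

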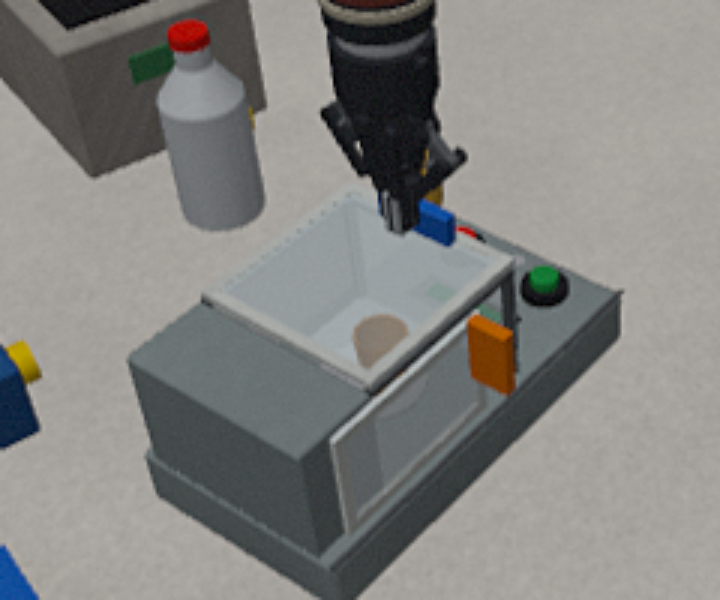

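The panel is against its stop at 14 N, and its front edge covers the frame. Next is the side door.

```bash
python3 - <<'E'
from h import *
r.move_linear(W(-.035,.002,.185),v=.1)
r.move_linear(W(-.035,.002,.24),v=.15)
r.move_linear(W(.018,.114,.24),v=.15);print(st())
r.move_linear(W(.018,.114,.143),v=.12);print(st())
s=r.snapshot("scene");cv2.imwrite("pics/s3.png",cv2.resize(s["pixels"][140:340,120:360],None,fx=3,fy=3))
E
```

```text
(11.6167, array([0.0178, 0.1135, 0.2398]), array([-0.4,  0.7,  0.9]))
(12.575, array([0.0185, 0.1137, 0.144 ]), array([-0.1,  0.2, -0.2]))
```

View pics/s3.png

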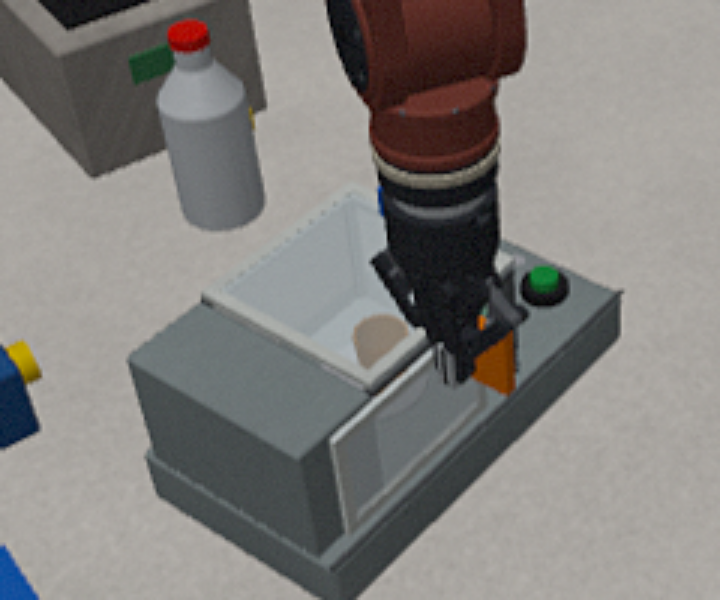

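The fingers are behind the orange tab and outside the door, with no contact force. Now I push.

```bash
python3 - <<'E'
from h import *
x=push(.018,-.085,.114,.143)
r.wait(.1);print(st(),x)
s=r.snapshot("scene");cv2.imwrite("pics/s4.png",cv2.resize(s["pixels"][140:340,120:360],None,fx=3,fy=3))
E
```

```text
stop 17.375 [-0.055   0.114   0.1432] [19.9  0.7 -9. ]
(17.475, array([-0.055 ,  0.114 ,  0.1432]), array([18.2,  0.2, -9.2])) -0.058000000000000024
```

View pics/s4.png

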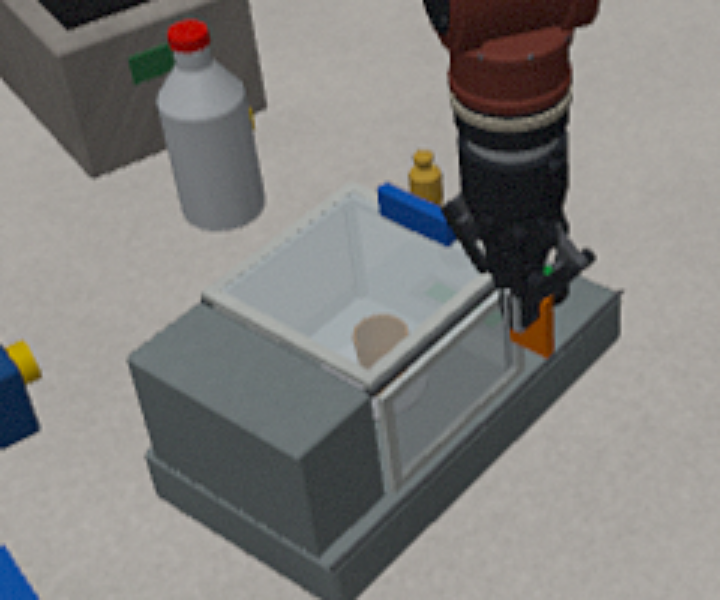

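The door is at its stop at 18 N. I retract, go above the green button and check both closures before pressing.

```bash
python3 - <<'E'
from h import *
r.move_linear(W(-.035,.116,.145),v=.1)
r.move_linear(W(-.035,.116,.25),v=.18)
r.move_linear(W(-.166,.045,.25),v=.2)
print(st(),W(-.166,.045,0))
for n in("scene","top"):
    s=r.snapshot(n)
    if n=="scene": cv2.imwrite("pics/s5.png",cv2.resize(s["pixels"][140:340,120:360],None,fx=3,fy=3))
    for c in("blue","orange"):
        p,u,v=pts(s,hsvmask(s,*C[c],B[n]))
        if len(u):print(n,c,len(u),(RB(yw).T@(np.median(p,0)-[ox,oy,0])).round(4))
r.move_linear(W(-.166,.045,.1),v=.15);print(st())
s=r.snapshot("scene");cv2.imwrite("pics/s6.png",cv2.resize(s["pixels"][140:340,120:360],None,fx=3,fy=3))
E
```

```text
(19.5333, array([-0.1657,  0.0453,  0.2496]), array([-0.4,  0.4, -0.4])) [0.43701384927461984, -0.10967185894317558, 0.0]
scene blue 277 [-0.0641  0.0035  0.1935]
scene orange 112 [-0.0686  0.1093  0.1631]
top orange 29 [-0.07    0.1107  0.1641]
(20.7833, array([-0.1655,  0.0446,  0.101 ]), array([-0.1,  0.7,  0.1]))
```

View pics/s5.png

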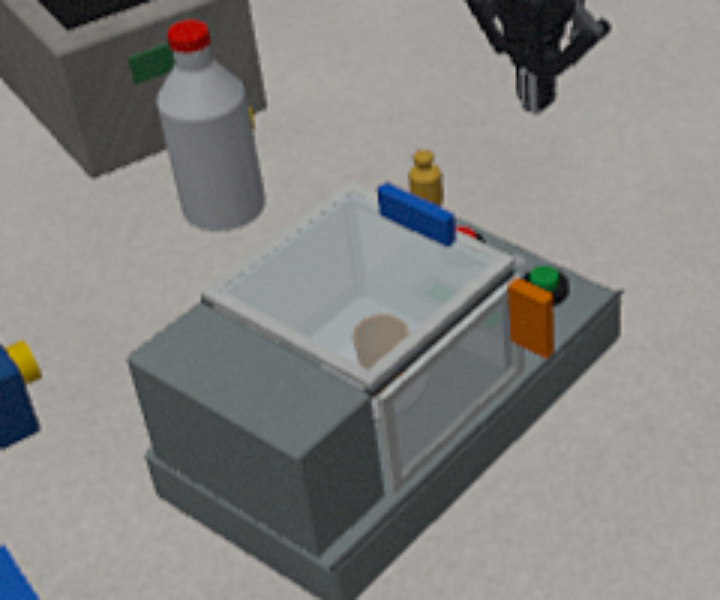

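View pics/s6.png

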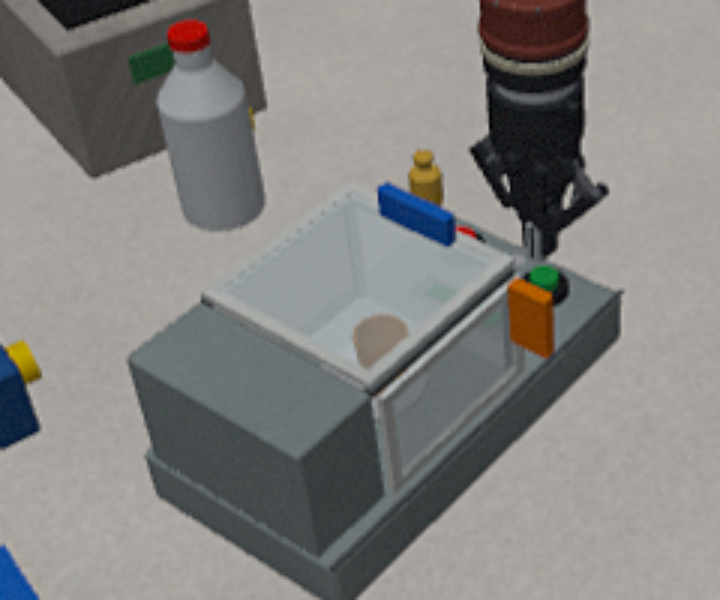

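Both tabs are at the shut position: blue has moved 57 mm and orange 48 mm. The gripper is above green, so I press in small steps while watching the force.

```bash
python3 - <<'E'
from h import *
z=.085; r.move_linear(W(-.166,.045,z),v=.08)
while z>.064:
    z-=.0015; r.move_linear(W(-.166,.045,z),v=.03); t,p,f=st(); print(round(t,2),p,f)
    if f[2]>14: break
r.wait(.3);print(st())
s=r.snapshot("scene");cv2.imwrite("pics/s7.png",cv2.resize(s["pixels"][140:340,120:360],None,fx=3,fy=3))
E
```

```text
21.42 [-0.166   0.045   0.0836] [ 0.  -0.3 -0.2]
21.67 [-0.166  0.045  0.082] [ 0.6 -0.2  0. ]
21.92 [-0.1661  0.045   0.0804] [ 0.9 -0.1 -0.4]
22.17 [-0.1661  0.045   0.0789] [-0.5  1.  -0. ]
22.42 [-0.166   0.045   0.0774] [ 0.  -0.1  0. ]
22.67 [-0.1659  0.0449  0.0761] [-0.   0.5  0.4]
22.92 [-0.1659  0.0449  0.0746] [ 0.  -0.6  2.4]
23.17 [-0.1659  0.0449  0.0731] [1.8 0.  2.8]
23.42 [-0.1659  0.0449  0.0715] [-0.2 -1.1  3.5]
23.67 [-0.1658  0.0448  0.0709] [-2.3  1.3 12.2]
23.92 [-0.1657  0.0447  0.0706] [-5.7  6.1 23.9]
(24.2167, array([-0.1657,  0.0448,  0.0706]), array([-5.9,  6.1, 23.9]))
```

View pics/s7.png

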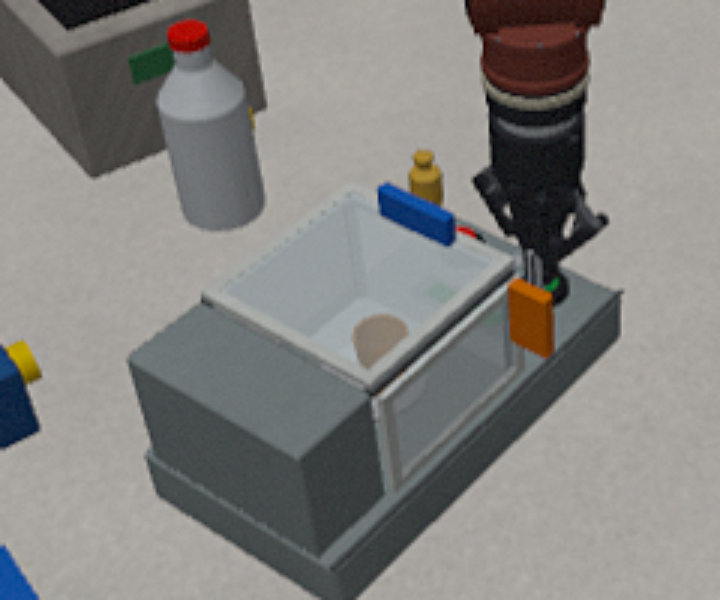

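```bash
python3 - <<'E'
import pickle;from h import *
d=pickle.load(open("s0.pkl","rb"))
for n in d:
  s=d[n];p,u,v=pts(s,np.ones((480,640),bool))
  for nm,y in(("green",.045),("red",-.045)):
    q=p-W(-.166,y,0);rr=np.hypot(q[:,0],q[:,1])
    for lo,hi in((0,.006),(.006,.011),(.013,.016),(.016,.019),(.019,.022),(.025,.03)):
      k=(rr>=lo)&(rr<hi)&(p[:,2]>0.03)&(p[:,2]<.1);print(n,nm,lo,hi,k.sum(),np.percentile(p[k,2],[10,50,90]).round(4))
im=d["scene"]["pixels"][205:250,260:330];cv2.imwrite("pics/btn.png",cv2.resize(im,None,fx=10,fy=10,interpolation=cv2.INTER_CUBIC))
E
```

```text
scene green 0 0.006 16 [0.0694 0.0778 0.08  ]
scene green 0.006 0.011 47 [0.0695 0.0765 0.0801]
scene green 0.013 0.016 49 [0.0572 0.0672 0.076 ]
scene green 0.016 0.019 51 [0.0561 0.0645 0.07  ]
scene green 0.019 0.022 33 [0.0559 0.0592 0.0697]
scene green 0.025 0.03 55 [0.0545 0.0563 0.059 ]
scene red 0 0.006 11 [0.0781 0.079  0.0817]
scene red 0.006 0.011 17 [0.0738 0.0788 0.081 ]
scene red 0.013 0.016 14 [0.0696 0.075  0.0784]
scene red 0.016 0.019 8 [0.0662 0.0702 0.0725]
scene red 0.019 0.022 5 [0.0579 0.0666 0.0686]
scene red 0.025 0.03 12 [0.0554 0.0578 0.0604]
top green 0 0.006 14 [0.0705 0.0762 0.083 ]
top green 0.006 0.011 29 [0.0723 0.0758 0.08  ]
top green 0.013 0.016 30 [0.0632 0.068  0.0711]
top green 0.016 0.019 34 [0.0618 0.0677 0.0715]
top green 0.019 0.022 44 [0.0533 0.0627 0.0711]
top green 0.025 0.03 92 [0.0504 0.0556 0.0602]
top red 0 0.006 13 [0.0726 0.076  0.0801]
top red 0.006 0.011 33 [0.0713 0.0782 0.0826]
top red 0.013 0.016 25 [0.0649 0.0697 0.0774]
top red 0.016 0.019 39 [0.0608 0.0676 0.0717]
top red 0.019 0.022 49 [0.0526 0.0618 0.0698]
top red 0.025 0.03 94 [0.0511 0.0556 0.0608]
```

View pics/btn.png

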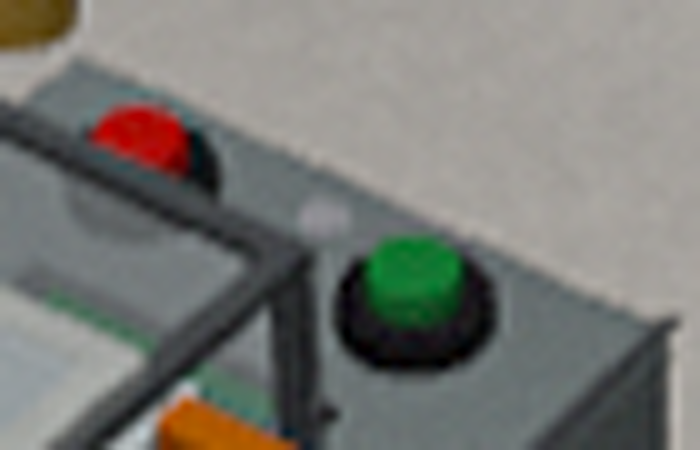

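The ring top is at about z 0.068 and the cap top at about 0.077. The stop felt at 0.071 is therefore the cap's own full 6 mm travel, and the fingers were not on the ring. Release and do a final check.

```bash
python3 - <<'E'
from h import *
import pickle
r.move_linear(W(-.166,.045,.1),v=.06)
r.move_linear(W(-.166,.045,.26),v=.18);print(st())
d=pickle.load(open("s0.pkl","rb"))
s=r.snapshot("scene");cv2.imwrite("pics/s8.png",s["pixels"])
for c in("blue","orange","green"):
    p,u,v=pts(s,hsvmask(s,*C[c],B["scene"]));print(c,len(u),(RB(yw).T@(np.median(p,0)-[ox,oy,0])).round(4))
df=cv2.absdiff(s["pixels"],d["scene"]["pixels"]).max(2)>45
cv2.imwrite("pics/diff.png",(df*255).astype(np.uint8))
E
```

```text
(25.9833, array([-0.1663,  0.0453,  0.2589]), array([-0.1,  0.3, -0.3]))
blue 275 [-0.0641  0.0039  0.193 ]
orange 107 [-0.0682  0.1072  0.1632]
green 61 [-0.1663  0.0457  0.078 ]
```

View pics/s8.png

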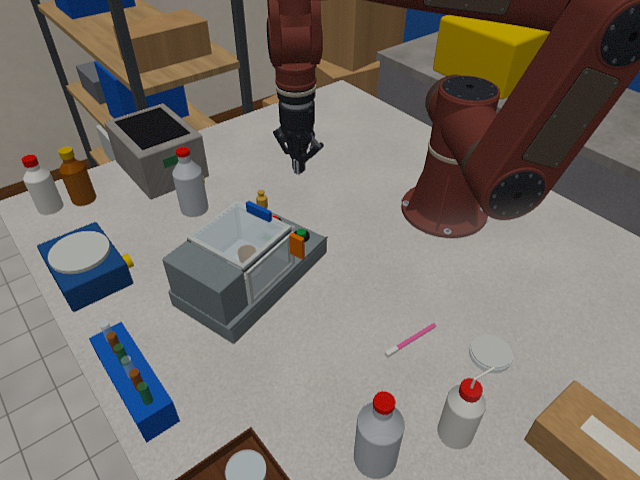

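View pics/diff.png

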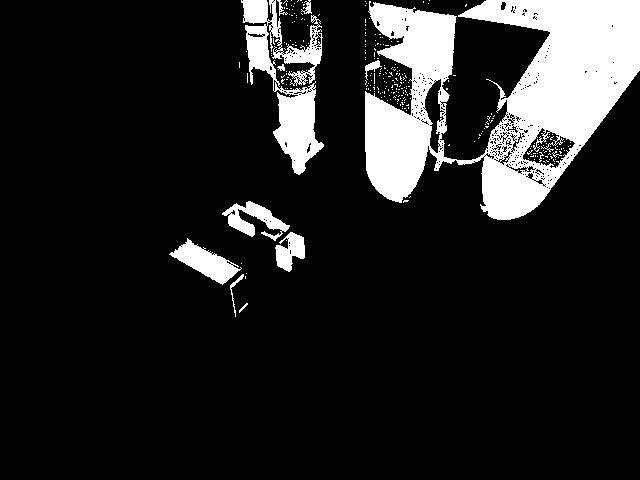

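Only the arm, the panel and the door have changed. The panel at (258,211) and the door tab at (298,245) are shut, green is back up at z 0.078, and nothing else has moved.

```bash
python3 -c "
from cell import r
r.hand_in()"
```

```text
the job is handed in; nothing more can be done
```

The job is done and handed in at about 26 s of the 53 s allowed. I worked with the fingers shut throughout and grasped nothing.

- **Top panel:** I pushed the blue tab about 57 mm until it met its hard stop at about 14 N. The final image still shows it shut.
- **Side door:** I pushed the orange tab about 48 mm until it met its hard stop at about 20 N. The final image still shows it shut.
- **Tare button:** after both were shut, I pressed green from about z 0.077 to 0.071. That matches its full 6 mm travel, with a hard stop at 24 N. It sprang back to z 0.078 when released.

In the last checks, the scene picture compared with the first one differs only at the arm, the panel and the door. The beaker and everything else on the bench stand as they were, and the red button was not touched. The tool reads no contact force. No check failed. The one soft spot is how exactly I know the button's travel: force noise and camera error of 1–2 mm blur where contact began. The steep rise in force, with the cap still about 3 mm above its ring, shows it reached the bottom.

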